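# Shift the couch drive selector into the third slot

### The job

The gearstick-like lever on the white couch console is standing somewhere along the left-hand leg of its H-shaped gate. With the fingers closed, push the lever to the cross channel, across to the right, then forward (away from the robot) until it is fully home in the third slot, the one at the blue plate with three dots. Only push: do not pull the knob up, do not put the lever into the fourth slot (red plate), and leave all the other things on the desk where they are.

Things in the scene. Friction and masses are not known exactly. Their poses are not given: they have to be found in the camera images.
- console: white fixed couch console, 250 (x) x 230 (y) x 86 mm tall; origin: centre of its underside, on the desk. x axis forward (away from the robot when unturned), y left, z up. A lever stands through the steel gate plate in its middle: a 10 mm steel stem with a black ball knob. Slots: first = forward left (grey plate, 1 dot), second = rear left (yellow, 2), third = forward right (blue, 3), fourth = rear right (red, 4)
- gate (a point): centre of the gate plate's top, 88 mm above the desk; axes as the console's. The plate is 110 mm square with an H-shaped opening, all channels 18 mm wide: two legs along x, centred at y = +24 and y = -24 mm, each from x = -33 to +33 mm, joined by a cross channel along y at x = 0. Its edges stop the stem, which can only follow the channels
- pivot (a point): the point about which the lever leans both ways, 15 mm above the desk at the console's middle, inside the console. The lever stays where it is left; moving it takes about 1 to 3 N at the knob
- knob (a point): centre of the lever's black ball knob, 38 mm across, 135 mm from the pivot (150 mm above the desk when upright). Below it is a 20 mm wide aluminium collar, 18 mm long, then the bare stem. It moves about 45 mm each way, sideways and fore and aft, between the slots
- slot3 (a point): point on the gate plate's top in the third slot, 24 mm forward and 24 mm right of the gate's centre; the stem, fully home, stands 3 to 4 mm past it. The channel's end is 9 mm further forward
- across (a joint): sideways lean of the lever in rad: 0 upright, about +0.33 in the middle of the right-hand leg (slots three and four), about -0.33 in the left-hand leg; stopped by the gate near 0.38 on each side
- fore (a joint): fore-and-aft lean of the lever in rad: 0 in the cross channel, positive forward (towards slots one and three), about +0.36 when fully home forward, about -0.36 fully home rearward. The lever can cross only while this is within about 0.05 of 0
- pull (a joint): how far the knob and collar are pulled up along the stem, m: 0 down (normal), 0.012 fully up. A spring of about 24 N keeps it down
- thermometer: white ear thermometer, 105 x 22 x 14 mm, lying on the console's deck on the right-hand side; origin: centre of its underside
- sanitizer: green pump bottle, 58 mm wide, 145 mm tall; origin: centre of its foot
- jar: amber jar, 54 mm wide, 75 mm tall; origin: centre of its foot
- pencup: white pen cup, 72 mm wide, 95 mm tall, pens to about 140 mm; origin: centre of its foot
- tape: roll of yellow tape lying flat on the desk just left of the console, 68 mm across, 22 mm tall; origin: centre of its underside
- stapler: blue and black stapler, 130 x 34 mm, 47 mm tall; origin: centre of its underside

How it is judged:
On the way, in this order (a step that is already met when the one before it is completed fails the run):
1. the lever has been pushed across into the right-hand leg, at the cross channel (value of joint across above 0.22 rad and value of joint fore between -0.15 and 0.15 rad), for 0.05 s.
2. the lever is forward, home in the third slot (value of joint across above 0.26 rad and value of joint fore above 0.29 rad), for 0.2 s.
At the end, for the whole second after the job is handed in: The lever rests in the third slot: across above 0.26 rad and fore above 0.29 rad (its stop is near 0.36), at rest; the knob is down (pull below 3 mm); no other thing has moved more than 20 mm (all of step 2 and value of joint pull below 0.003 m and velocity of joint fore between -0.05 and 0.05 rad/s and velocity of joint across between -0.05 and 0.05 rad/s and not (distance of any of thermometer, sanitizer, jar, pencup, tape, stapler from where it was at the start of the episode above 0.02 m)); the robot touches nothing.
It fails at once if the knob was pulled up by more than 8 mm (value of joint pull above 0.008 m).
It fails at once if the lever went into the fourth slot (value of joint across above 0.15 rad and value of joint fore below -0.18 rad).
It fails at once if another thing on the desk was moved more than 20 mm (pushed, lifted, carried or tipped) (distance of any of thermometer, sanitizer, jar, pencup, tape, stapler from where it was at the start of the episode above 0.02 m).
It also fails if it takes over 58 s, if anything falls off the work surface, if the arm or the gripper's body presses on something with over 40 N, if the wrist force passes 120 N, or if a joint passes its speed limit or range.

### The arm

A 6-joint arm with a two-finger parallel gripper is mounted at the origin on the work surface. World frame = base frame: x ahead of the robot, y to its left, z up, the work surface at z = 0. Lengths are in m, angles in rad, forces in N, time in s.
With the tool pointing down it reaches from about 0.425 to 0.95 m from the base axis. Payload 3.5 kg.
Tool frame: the origin (TCP) lies midway between the tips of the shut fingers; the grasp point (between the pads) lies 19 mm behind it; z points along the fingers, y is the line along which they close (so a half turn about z gives the same grasp; the last joint's range is limited). The gripper opens to 85 mm and grips with 20 to 120 N. Pads are 22 mm wide; open, the fingers measure 114 mm over their backs; the gripper's body (76 mm by 85 mm) begins 54 mm behind the grasp point. The pads swing forward as they close: fully open they stand 13 mm farther back than shut.
Start: joints at [1.004, 0.286, 1.577, -0, 1.279, -0.15], TCP at [0.273, 0.617, 0.231] pointing down, gripper open.
Joint ranges: [-2.77, 2.77], [-0.9, 2.22], [0.21, 2.48], [-1.53, 4.67], [0.24, 2.81], [-2.84, 2.84]. Speed limits (rad/s): [2.79, 2.79, 3.14, 3.14, 3.14, 3.14].

### API

Orientations are given as a unit quaternion [x, y, z, w].
In Python, from plant import get_state, read_camera, ctrl gives the robot as it stands.
- The arm moves only by the shell command python3 -m crank 'ROWS' [FORCE]. ROWS is JSON, a list of rows, each a list of 3 entries, a list of its own where there are three numbers: the shift along the tool's x, y, z in mm, then the turn about the tool's z in degrees, then the closure in counts, from 0 (fully open) to 255 (shut). In form: [[[tx, ty, tz], yaw, claw], ...]. A call has 1 to 10 rows; each row is the pose to reach, as a shift and turn from the pose commanded when the call began, along the tool's axes at that moment; what a row does not reach only later rows make up. A row lasts 1/10 s, in which the tool goes at most 50 mm and 8.59 degrees, less where a joint would pass 70% of its speed; a pose out of reach is approached as far as the arm can. A call with a gripper value outside its range is refused whole. The fingers move at their own pace and stop on an object; FORCE is the grip in N (left out, the last holds). Time passes only in rows, so rows that repeat a pose let the fingers close. It gives the time, the measured TCP pose, the force, the opening and the grip force at its end, in the units of the state.
- get_state(): the state, without advancing time (a new reading comes with each control period).
- read_camera(name): name is "side" or "top" or "wrist"; returns a dict with "frame" (400x640x3 uint8, blue, green, red), "range_z" (400x640 float32, m along the optical axis (not along the pixel's ray), 0 where there is no reading), "vfov" (degrees; the focal length in pixels is half the picture's height over the tangent of half this angle, whatever the lens; pixels are square), "cx", "cy" (the principal point, pixels), "origin" and "orientation" of the camera in the world. Camera axes: x right, y down, z forward; pixel columns grow to the right and rows downward; lengths in m; the calibration is good to about 2 mm. A picture is of the moment at which its call begins.
- ctrl.sign_off(): hands the job in; it is judged then, once.
The state is a dict: "time": time; "qpos": joint angles; "dq": joint speeds; "joint_efforts": joint torques, N m; "eef_pos": TCP position; "tcp_rot": TCP orientation; "contact_force": force on the tool from outside, world axes, zero at the start; "wrist_torque": the same for the moment, N m; "opening": opening from 0.0 (shut) to 1.0 (fully open); "finger_force": force on a finger pad.
Only numpy, scipy, OpenCV 4.12 (cv2) and the standard library are available. Lean on these libraries where they do the work, as an engineer would, in place of code of your own. Each camera call takes 0.05 s, during which the arm holds its last target. There are 200 camera calls.

## Working session

There is one attempt and no reset: what is moved stays moved. The work goes in short steps, Python scripts to look and compute and a shell command to move; the robot and the scene stay as the last step left them, time stands still between calls to the robot, and variables do not carry over. Pictures are saved under pics/ and viewed, at most 10 in all, crops included, and the job is handed in when it is done.

```bash
mkdir -p pics
cat > h.py <<'E'
import numpy as np, cv2
from scipy.spatial.transform import Rotation as R
from plant import get_state, read_camera, ctrl
def world(c,u,v,z=None):
    f=200/np.tan(np.radians(c["vfov"]/2)); d=c["range_z"][int(v),int(u)] if z is None else z
    return R.from_quat(c["orientation"]).apply(np.array([(u-c["cx"])/f,(v-c["cy"])/f,1])*d)+c["origin"]
E
python3 - <<'E'
from h import *
import pickle
for n in ("top","side"):
    c=read_camera(n); pickle.dump(c,open(n+".pkl","wb")); cv2.imwrite(f"pics/{n}0.png",c["frame"]); print(n,c["vfov"],c["origin"],R.from_quat(c["orientation"]).as_matrix().round(2).tolist())
s=get_state(); print(s); print(R.from_quat(s["tcp_rot"]).as_matrix().round(3))
E
```

```text
top 52.44611754321623 [ 0.46821113 -0.01509887  1.21959319] [[-0.02, -1.0, 0.05], [-1.0, 0.02, -0.01], [0.0, -0.05, -1.0]]
side 49.55863097818509 [-0.0033166  -0.76776712  0.91819277] [[0.83, -0.36, 0.44], [-0.56, -0.55, 0.61], [0.02, -0.75, -0.66]]
{'time': 0.1, 'qpos': array([ 1.00396837e+00,  2.87090314e-01,  1.57804020e+00, -2.50230011e-05,
        1.27863204e+00, -1.49989585e-01]), 'dq': array([ 9.22308692e-04, -3.44029494e-03, -3.28775178e-03,  3.57536844e-05,
        1.81258628e-03, -1.58911642e-03]), 'joint_efforts': array([ 1.23190282e-03, -4.07296300e+01, -2.93698990e+01, -1.03159659e-04,
        3.44300926e-03,  1.22095392e-05]), 'eef_pos': array([0.27293121, 0.61669743, 0.23007149]), 'tcp_rot': array([ 2.06909894e-01,  9.78359402e-01, -1.02021306e-03, -3.69368704e-04]), 'contact_force': array([-0.76173794, -0.26713461, -0.60761008]), 'wrist_torque': array([-0.00042745, -0.02958123,  0.02102799]), 'finger_force': 0.0, 'opening': 1.0009630152241922}
[[-0.914  0.405 -0.001]
 [ 0.405  0.914 -0.002]
 [ 0.    -0.002 -1.   ]]
```

View pics/top0.png

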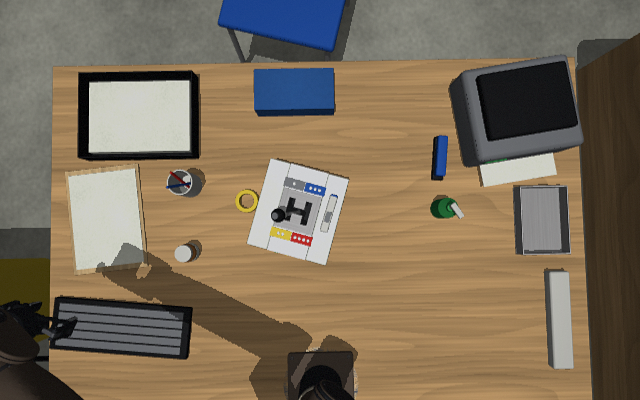

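View pics/side0.png

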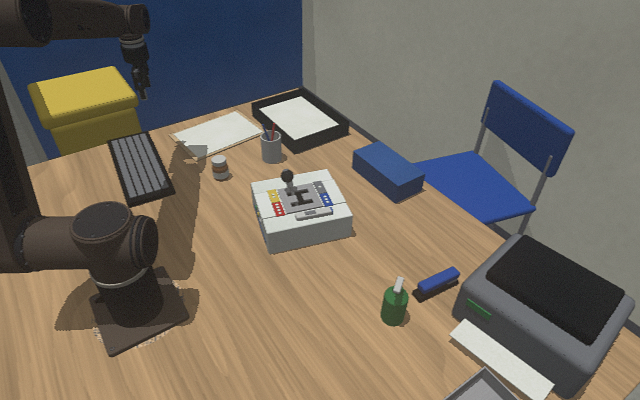

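The top view shows the console at about (298,211), turned clockwise. The knob is at (278,215), in the left leg. I'll enlarge this area.

Run:
```python
from h import *
import pickle
c=pickle.load(open("top.pkl","rb"))
cv2.imwrite("pics/top1.png",cv2.resize(c["frame"][150:270,235:365],None,fx=5,fy=5,interpolation=cv2.INTER_CUBIC)[:600])
f=200/np.tan(np.radians(c["vfov"]/2)); print(f)
for u,v in [(278,215),(278,210),(262,220),(310,170),(330,240),(330,215),(247,201),(238,201)]: print(u,v,world(c,u,v).round(4))
```

```text
406.0410823904375
278 215 [0.495  0.1012 0.1578]
278 210 [0.5082 0.1015 0.1534]
262 220 [0.4838 0.1542 0.084 ]
310 170 [0.6211 0.0173 0.0863]
330 240 [ 0.4241 -0.0345  0.0858]
330 215 [ 0.4933 -0.0357  0.1016]
247 201 [0.5427 0.2101 0.0043]
238 201 [0.5424 0.2341 0.0186]
```

View pics/top1.png

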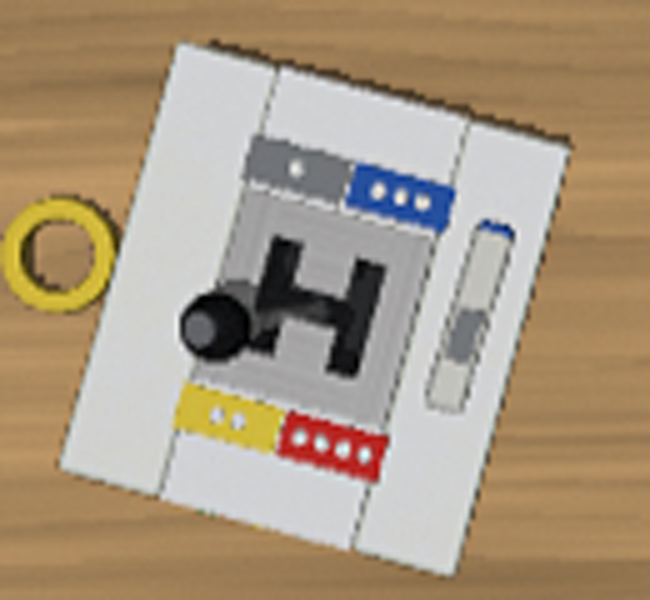

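The crop shows the deck corners at (180,43), (572,143), (455,575) and (60,467). The knob is at (215,326), and the stem meets the gate near (265,308), around or slightly behind the cross channel in the left leg.

```bash
cat >> h.py <<'E'
def atz(c,u,v,z):
    a=world(c,u,v,1.0)-c["origin"]; return c["origin"]+a*(z-c["origin"][2])/a[2]
E
python3 - <<'E'
from h import *
import pickle
c=pickle.load(open("top.pkl","rb"))
P=np.array([atz(c,235+x/5,150+y/5,.086) for x,y in [(180,43),(572,143),(455,575),(60,467)]])
print(P.round(4)); ctr=P.mean(0)
print([np.linalg.norm(P[i]-P[i-1]).round(4) for i in range(4)])
xa=(P[0]+P[1]-P[2]-P[3]); yaw=np.arctan2(xa[1],xa[0]); ya=(P[0]+P[3]-P[1]-P[2])
print("ctr",ctr,np.degrees(yaw),np.degrees(np.arctan2(ya[1],ya[0]))-90)
# gate legs/corners
G=np.array([atz(c,235+x/5,150+y/5,.088) for x,y in [(322,306)]]);print("Hcentre",G)
Rz=np.array([[np.cos(yaw),-np.sin(yaw)],[np.sin(yaw),np.cos(yaw)]])
for z in(.135,.142,.147):
    k=atz(c,235+215/5,150+326/5,z); l=Rz.T@(k[:2]-ctr[:2]); print(z,k,l,"across",np.degrees(1)*0+np.arctan2(-l[1],z-.015),"fore",np.arctan2(l[0],z-.015))
# depth based knob: fit sphere
H,W=400,640
pts=np.array([world(c,u,v) for v in range(200,232) for u in range(264,294)])
pts=pts[pts[:,2]>.13]
from scipy.optimize import least_squares
s=least_squares(lambda p:np.linalg.norm(pts-p,axis=1)-.019,pts.mean(0)-[0,0,.01],loss="soft_l1",f_scale=.002).x
l=Rz.T@(s[:2]-ctr[:2]);print("sphere",s,len(pts),l,"r",np.hypot(np.hypot(*l),s[2]-.015))
c=pickle.load(open("side.pkl","rb"))
pts=np.array([world(c,u,v) for v in range(165,190) for u in range(275,302)]);d=np.linalg.norm(pts-s,axis=1);pts=pts[d<.035]
pts=pts[pts[:,2]>.13]
s=least_squares(lambda p:np.linalg.norm(pts-p,axis=1)-.019,s,loss="soft_l1",f_scale=.002).x
l=Rz.T@(s[:2]-ctr[:2]);print("side sphere",s,len(pts),l,"r",np.hypot(np.hypot(*l),s[2]-.015))
E
```

```text
[[ 0.6556  0.1262  0.086 ]
 [ 0.5946 -0.0927  0.086 ]
 [ 0.3552 -0.0219  0.086 ]
 [ 0.4197  0.1964  0.086 ]]
[np.float64(0.2461), np.float64(0.2272), np.float64(0.2496), np.float64(0.2276)]
ctr [0.50626568 0.05202141 0.086     ] -16.52327028463715 -16.013370689211328
Hcentre [[0.5060354  0.04906552 0.088     ]]
0.135 [0.4949965  0.10369461 0.135     ] [-0.02549991  0.04633431] across -0.3684832500985095 fore -0.209384694672579
0.142 [0.49482363 0.10292792 0.142     ] [-0.02544759  0.04555011] across -0.3443708323835204 fore -0.19775588305178343
0.147 [0.49470015 0.10238028 0.147     ] [-0.02541023  0.04498997] across -0.3284850629287383 fore -0.19017537631652193
sphere [0.49272995 0.09929404 0.16896096] 168 [-0.02642132  0.04147085] r 0.16162269140093213
side sphere [0.48693747 0.08810511 0.16150201] 108 [-0.02879242  0.02909656] r 0.152113285121002
```

```bash
cat >> h.py <<'E'
C=np.array([.506,.0513]); YAW=np.radians(-16.3)
RL=np.array([[np.cos(YAW),-np.sin(YAW)],[np.sin(YAW),np.cos(YAW)]])
def loc(p): return RL.T@(np.asarray(p)[:2]-C)
def shift(lx,ly,z):
    s=get_state(); Rt=R.from_quat(s["tcp_rot"]).as_matrix()
    d=np.r_[C+RL@[lx,ly],z]-s["eef_pos"]
    ya=np.degrees(np.arctan2(Rt[1,1],Rt[0,1])); print("at",loc(s["eef_pos"]).round(4),s["eef_pos"][2],"F",s["contact_force"].round(2),"t",s["time"])
    print((Rt.T@d*1000).round(1),"yaw",round(ya-(90-16.3),1))
E
python3 -c "
from h import *
shift(-.080,.045,.23)"
```

```text
at [-0.3824  0.4773] 0.23007149032469493 F [-0.76 -0.27 -0.61] t 0.1
[-356.8 -388.6    0.8] yaw -7.6
```

```bash
python3 -m crank '[[[-36,-39,0],-2,255],[[-72,-78,0],-4,255],[[-107,-117,0],-6,255],[[-143,-155,0],-7.6,255],[[-178,-194,0],-7.6,255],[[-214,-233,0],-7.6,255],[[-250,-272,0],-7.6,255],[[-285,-311,0],-7.6,255],[[-321,-350,0],-7.6,255],[[-357,-389,0],-7.6,255]]'; python3 -m crank '[[[0,0,0],0,255],[[0,0,0],0,255],[[0,0,0],0,255]]'
python3 - <<'E'
from h import *
shift(-.080,.045,.125)
c=read_camera("wrist");cv2.imwrite("pics/w0.png",c["frame"]);d=read_camera("top")["frame"][150:270,235:365]
cv2.imwrite("pics/t2.png",cv2.resize(d,None,fx=4,fy=4))
E
```

```text
time: 1.1
eef_pos: [0.433, 0.1416, 0.2311]
tcp_rot: [0.141, 0.99, 0.0, 0.0]
contact_force: [1.0, -0.3, 0.6]
opening: 0.004
finger_force: 0.0
time: 1.4
eef_pos: [0.4327, 0.1442, 0.231]
tcp_rot: [0.141, 0.99, 0.0, -0.0]
contact_force: [0.7, 0.5, 0.4]
opening: 0.004
finger_force: 0.0
at [-0.0965  0.0686] 0.23097872879963813 F [0.67 0.54 0.38] t 1.4
[-16.5 -23.6 106. ] yaw 0.1
```

View pics/w0.png

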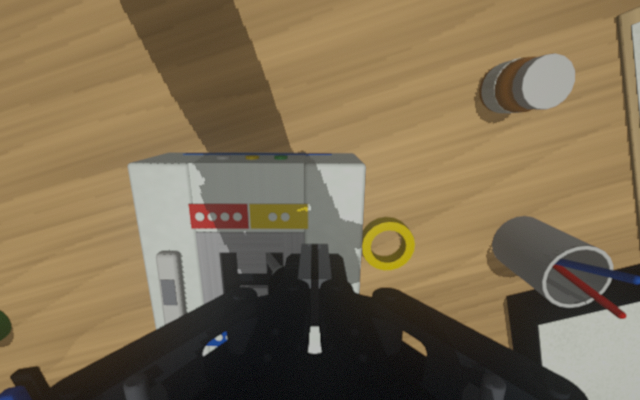

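The wrist view shows the shut fingertips at (315,265), in line with the console's axes. They are behind and to the left of the lever, and clear of everything. Next I descend behind the knob.

```bash
python3 -m crank '[[[-16,-23,0],0,255],[[-16,-23,20],0,255],[[-16,-23,50],0,255],[[-16,-23,80],0,255],[[-16,-23,105],0,255],[[-16,-23,105],0,255],[[-16,-23,105],0,255]]'
python3 - <<'E'
from h import *
shift(-.03,.045,.125)
c=read_camera("side");cv2.imwrite("pics/s1.png",cv2.resize(c["frame"][140:260,230:370],None,fx=5,fy=5,interpolation=cv2.INTER_CUBIC))
E
```

```text
time: 2.2
eef_pos: [0.4419, 0.118, 0.1265]
tcp_rot: [0.141, 0.99, -0.0, -0.0]
contact_force: [0.9, -0.6, 0.5]
opening: -0.001
finger_force: 0.0
at [-0.0803  0.046 ] 0.1265360174728575 F [ 0.91 -0.58  0.48] t 2.2
[-50.3  -1.1   1.5] yaw 0.1
```

View pics/s1.png

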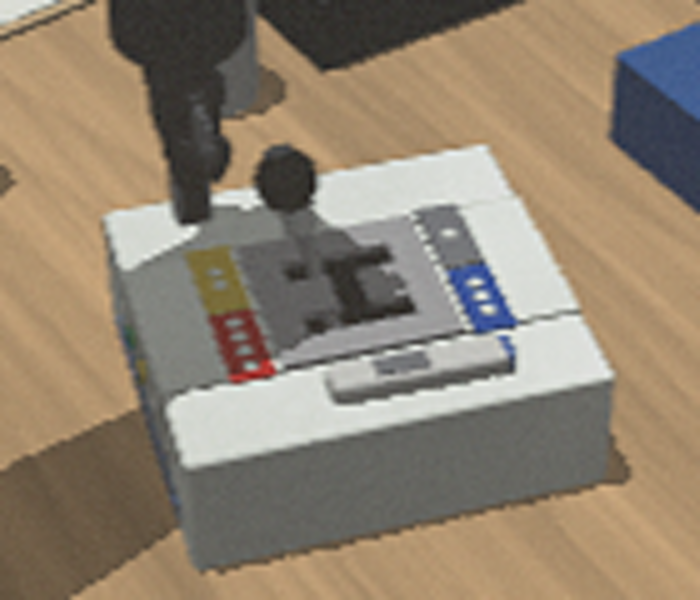

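The side crop shows the fingers at (195,190) behind the knob at (285,178), with the gap clear and the stem in the rear part of the left leg. Next I push forward.

```bash
python3 -m crank '[[[-15,0,1],0,255],[[-22,0,1],0,255],[[-27,0,1],0,255],[[-31,0,1],0,255],[[-35,0,1],0,255],[[-39,0,1],0,255],[[-43,0,1],0,255],[[-47,0,1],0,255],[[-47,0,1],0,255]]'
cat >> h.py <<'E'
def knob(show=None):
    c=read_camera("top"); s=get_state()
    hsv=c["frame"].astype(int); print("knob depth not used")
    return c
E
python3 - <<'E'
from h import *
shift(-.03,.045,.125)
a=read_camera("top")["frame"][150:270,235:365]; b=read_camera("side")["frame"][140:260,230:360]
cv2.imwrite("pics/p2.png",cv2.resize(np.hstack([a,b]),(780,360),interpolation=cv2.INTER_CUBIC))
E
```

```text
time: 3.15
eef_pos: [0.4877, 0.1035, 0.1253]
tcp_rot: [0.142, 0.99, -0.0, 0.0]
contact_force: [-1.0, 0.2, 0.3]
opening: 0.001
finger_force: 0.3
at [-0.0322  0.045 ] 0.1252800057509933 F [-0.97  0.15  0.28] t 3.15
[-2.2  0.   0.3] yaw 0.0
```

View pics/p2.png

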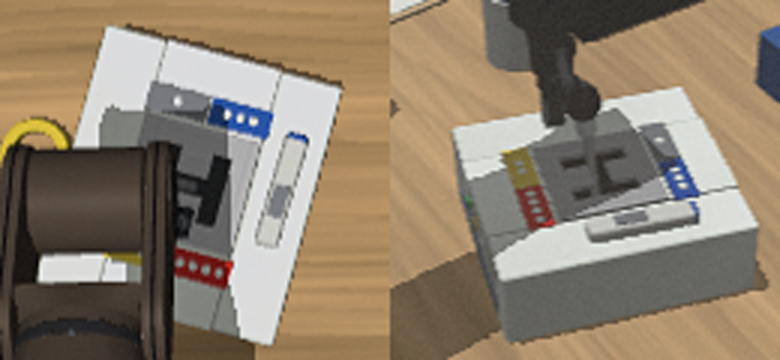

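The side view (right half) shows the knob at (584,98), touching the fingers. The top view is blocked by the arm. I'll convert the side pixel to lean angles.

```bash
cat >> h.py <<'E'
def lean(c,u,v):
    "lever (x,y local), z on the 135 mm sphere about the pivot"
    p=np.r_[C,.15]
    z=.143
    for _ in range(20):
        l=loc(atz(c,u,v,z)); z=.015+np.sqrt(max(.135**2-l@l,.01))
    print("local",l.round(4),"z",z.round(4),"fore",np.arctan2(l[0],z-.015).round(3),"across",np.arctan2(-l[1],z-.015).round(3))
E
python3 - <<'E'
from h import *
import pickle
c=pickle.load(open("side.pkl","rb"))
print("initial check"); lean(c,230+285/5,140+178/5)
lean(c,230+(584-390)/3,140+98/3)
lean(pickle.load(open("top.pkl","rb")),235+43,150+326/5)
E
```

```text
initial check
local [-0.0246  0.0399] z 0.1416 fore -0.192 across -0.306
local [0.0005 0.0471] z 0.1415 fore 0.004 across -0.356
local [-0.0252  0.0467] z 0.1391 fore -0.201 across -0.36
```

Fore is about 0, so the lever is at the cross channel. Now I back off, go round to the left side, and push right.

```bash
python3 -m crank '[[[20,0,0],0,255],[[28,20,0],0,255],[[25,56,0],0,255],[[0,58,0],0,255],[[-31,58,0],0,255],[[-31,58,0],0,255],[[-31,45,0],0,255],[[-31,40,0],0,255],[[-31,36,0],0,255],[[-31,36,0],0,255]]'
python3 - <<'E'
from h import *
shift(0,-.012,.125)
E
```

```text
time: 4.25
eef_pos: [0.5263, 0.1292, 0.1254]
tcp_rot: [0.142, 0.99, 0.0, -0.0]
contact_force: [0.4, -0.5, -0.3]
opening: 0.0
finger_force: 0.0
at [-0.0024  0.0805] 0.1253572972597445 F [ 0.44 -0.49 -0.3 ] t 4.25
[ -2.5 -92.4   0.3] yaw -0.0
```

```bash
python3 -m crank '[[[-2,-8,0],0,255],[[-2,-16,0],0,255],[[-2,-24,0],0,255],[[-2,-32,0],0,255],[[-2,-40,0],0,255],[[-2,-48,0],0,255],[[-2,-55,0],0,255],[[-2,-62,0],0,255],[[-2,-69,0],0,255],[[-2,-75,0],0,255]]'; python3 -m crank '[[[0,-5,0],0,255],[[0,-9,0],0,255],[[0,-13,0],0,255],[[0,-15,0],0,255],[[0,-15,0],0,255]]';python3 - <<'E'
from h import *
shift(0,-.012,.125)
a=read_camera("top")["frame"][150:270,235:365]; b=read_camera("side")["frame"][140:260,230:360]
cv2.imwrite("pics/p3.png",cv2.resize(np.hstack([a,b]),(780,360),interpolation=cv2.INTER_CUBIC))
E
```

```text
time: 5.25
eef_pos: [0.5075, 0.0565, 0.1249]
tcp_rot: [0.142, 0.99, -0.0, -0.0]
contact_force: [-0.3, 1.2, -1.5]
opening: -0.0
finger_force: 0.6
time: 5.75
eef_pos: [0.5036, 0.0424, 0.1253]
tcp_rot: [0.142, 0.99, -0.0, -0.0]
contact_force: [-0.3, 0.6, 0.8]
opening: -0.0
finger_force: 0.2
at [ 0.0002 -0.0092] 0.1252542878471813 F [-0.32  0.56  0.77] t 5.75
[ 0.2 -2.8  0.3] yaw 0.0
```

View pics/p3.png

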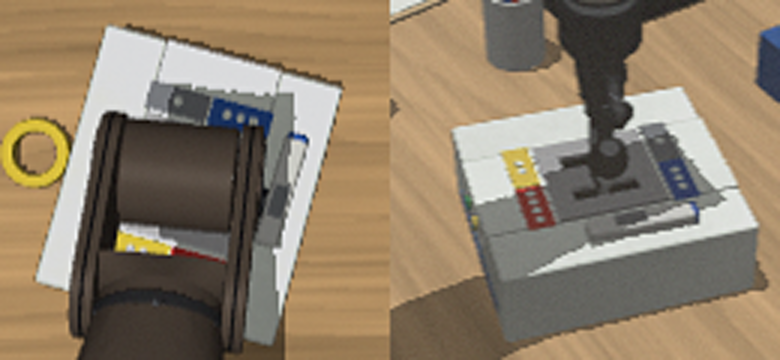

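The side view shows the knob at (608,157), moved across to the right leg.

Run:
```python
from h import *
import pickle
lean(pickle.load(open("side.pkl","rb")),230+(608-390)/3,140+157/3)
```

```text
local [-0.0025 -0.0459] z 0.1419 fore -0.02 across 0.347
```

```bash
python3 -m crank '[[[0,-2,0],0,255],[[0,-2,0],0,255],[[0,16,0],0,255],[[20,20,0],0,255],[[50,20,0],0,255],[[57,15,0],0,255],[[57,-10,0],0,255],[[57,-33,0],0,255],[[57,-33,0],0,255],[[57,-33,0],0,255]]'
python3 - <<'E'
from h import *
shift(.014,-.042,.125)
E
```

```text
time: 6.85
eef_pos: [0.4403, 0.0265, 0.1257]
tcp_rot: [0.142, 0.99, 0.0, 0.001]
contact_force: [-0.5, 0.3, -1.0]
opening: -0.002
finger_force: 0.0
at [-0.0561 -0.0422] 0.12569490342643586 F [-0.51  0.32 -0.99] t 6.85
[-70.1   0.3   0.8] yaw -0.1
```

```bash
python3 -m crank '[[[-15,0,1],0,255],[[-22,0,1],0,255],[[-29,0,1],0,255],[[-36,0,1],0,255],[[-43,0,1],0,255],[[-50,0,1],0,255],[[-57,0,1],0,255],[[-63,0,1],0,255],[[-68,0,1],0,255],[[-70,0,1],0,255]]'; python3 -m crank '[[[-1,0,0],0,255],[[-2,0,0],0,255],[[-2,0,0],0,255],[[-2,0,0],0,255]]';python3 - <<'E'
from h import *
shift(.014,-.042,.125)
E
```

```text
time: 7.85
eef_pos: [0.5073, 0.0072, 0.1242]
tcp_rot: [0.142, 0.99, -0.0, -0.0]
contact_force: [-0.4, 0.7, -1.5]
opening: 0.002
finger_force: 0.6
time: 8.25
eef_pos: [0.5088, 0.0068, 0.1244]
tcp_rot: [0.142, 0.99, -0.0, 0.0]
contact_force: [-1.0, -0.1, -1.7]
opening: -0.001
finger_force: 0.5
at [ 0.0152 -0.0419] 0.12437208463704644 F [-0.99 -0.12 -1.69] t 8.25
[ 1.2 -0.1 -0.6] yaw 0.0
```

```bash
for i in 1; do python3 -m crank '[[[-1,0,0],0,255],[[-2,0,0],0,255],[[-2,0,0],0,255]]'; done
python3 - <<'E'
from h import *
shift(.014,-.042,.125)
b=read_camera("side")["frame"][140:260,230:360]
cv2.imwrite("pics/p4.png",cv2.resize(b,(650,600),interpolation=cv2.INTER_CUBIC))
E
```

```text
time: 8.55
eef_pos: [0.5106, 0.0063, 0.1242]
tcp_rot: [0.142, 0.99, 0.0, -0.0]
contact_force: [-2.3, 0.8, -0.3]
opening: -0.002
finger_force: 0.8
at [ 0.0171 -0.0419] 0.12421063505884163 F [-2.27  0.83 -0.29] t 8.55
[ 3.1 -0.1 -0.8] yaw 0.0
```

View pics/p4.png

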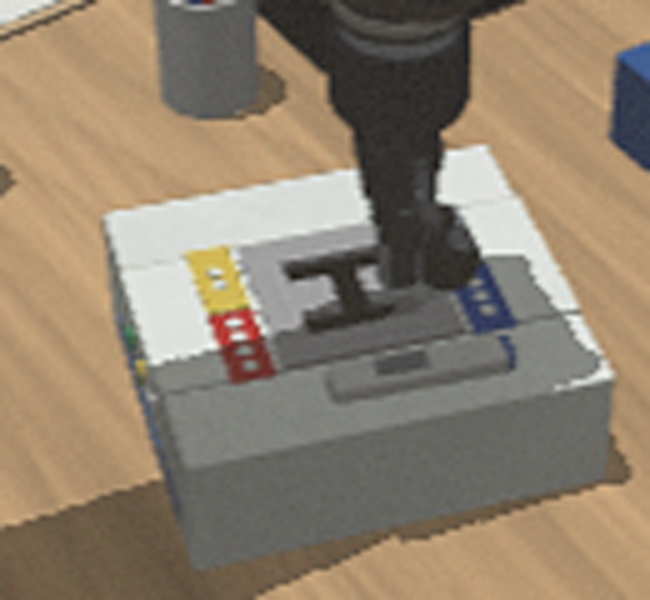

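The knob is at about (450,258) in the crop, forward in the right leg beside the blue plate. I'll push a little more to feel the stop, and convert the pixel.

```bash
python3 - <<'E'
from h import *
import pickle
lean(pickle.load(open("side.pkl","rb")),230+450/5,140+258/5)
E
python3 -m crank '[[[-1,0,0],0,255],[[-2,0,0],0,255],[[-3,0,0],0,255],[[-3,0,0],0,255]]'
```

```text
local [ 0.0483 -0.046 ] z 0.1324 fore 0.39 across 0.374
time: 9.0
eef_pos: [0.5119, 0.0059, 0.1239]
tcp_rot: [0.142, 0.99, 0.0, -0.003]
contact_force: [-6.7, 1.0, 3.1]
opening: 0.002
finger_force: 3.7
```

The force has risen to 7 N while the TCP lags, so the lever is on its stop. I back off, rise and check.

```bash
python3 -m crank '[[[8,0,0],0,255],[[25,0,0],0,255],[[38,0,0],0,255],[[38,0,-40],0,255],[[38,0,-80],0,255],[[38,0,-110],0,255],[[38,60,-110],0,255],[[38,110,-110],0,255],[[38,160,-110],0,255],[[38,200,-110],0,255]]';python3 -m crank '[[[0,0,0],0,255],[[0,0,0],0,255],[[0,0,0],0,255],[[0,0,0],0,255]]'
python3 - <<'E'
from h import *
a=read_camera("top")["frame"][150:270,235:365]; b=read_camera("side")["frame"][140:260,230:360]
cv2.imwrite("pics/p5.png",cv2.resize(np.hstack([a,b]),(780,360),interpolation=cv2.INTER_CUBIC))
E
```

```text
time: 10.0
eef_pos: [0.534, 0.2099, 0.2353]
tcp_rot: [0.142, 0.99, 0.0, 0.002]
contact_force: [1.8, -0.7, 0.4]
opening: 0.003
finger_force: 0.0
time: 10.4
eef_pos: [0.5332, 0.2068, 0.2346]
tcp_rot: [0.142, 0.99, -0.0, 0.0]
contact_force: [-0.3, -0.5, -1.4]
opening: 0.003
finger_force: 0.0
```

View pics/p5.png

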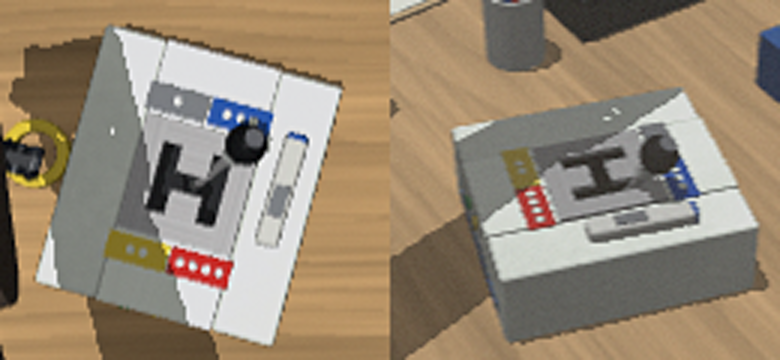

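The top view shows the knob at (245,145) by the blue plate. The thermometer and tape haven't moved and the arm is clear.

Run:
```python
from h import *
import pickle
lean(pickle.load(open("top.pkl","rb")),235+245/3,150+145/3)
lean(pickle.load(open("side.pkl","rb")),230+(659-390)/3,140+155/3)
print(ctrl.sign_off())
```

```text
local [ 0.0451 -0.0407] z 0.1356 fore 0.358 across 0.326
local [ 0.0472 -0.0464] z 0.1327 fore 0.381 across 0.375
the job is handed in; nothing more can be done
None
```

The lever is home in the third slot (fore about 0.36 rad, across about 0.33 rad, measured from the top camera), nothing else was seen to move, the arm is clear, and the job was handed in at about 10.5 s; no verdict was returned.

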